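# Clamp a heel block in the trimming jig and set the depth wheel to its mark

## Robot

A 6-joint arm with a two-finger parallel gripper is mounted at the origin on the work surface. World frame = base frame: x ahead of the robot, y to its left, z up, the work surface at z = 0. Lengths are in m, angles in rad, forces in N, time in s.
With the tool pointing down it reaches from about 0.425 to 0.95 m from the base axis. Payload 3.5 kg.
Tool frame: the origin (TCP) lies midway between the tips of the shut fingers; the grasp point (between the pads) lies 19 mm behind it; z points along the fingers, y is the line along which they close (so a half turn about z gives the same grasp; the last joint's range is limited). The gripper opens to 85 mm and grips with 20 to 120 N. Pads are 22 mm wide; open, the fingers measure 114 mm over their backs; the gripper's body (76 mm by 85 mm) begins 54 mm behind the grasp point. The pads swing forward as they close: fully open they stand 13 mm farther back than shut.
Start: joints at [-1.403, 0.286, 1.577, -0, 1.279, -0.15], TCP at [0.211, -0.641, 0.231] pointing down, gripper open.
Joint ranges: [-2.77, 2.77], [-0.9, 2.22], [0.21, 2.48], [-1.53, 4.67], [0.24, 2.81], [-2.84, 2.84]. Speed limits (rad/s): [2.79, 2.79, 3.14, 3.14, 3.14, 3.14].

## Interface

Orientations are given as a unit quaternion [x, y, z, w].
In Python, from station import bot, get_image gives the robot as it stands.
- The arm moves only by the shell command python3 -m pendant 'ROWS' [OPENING]. ROWS is JSON, a list of rows, each a list of 6 numbers: the shift along the tool's x, y, z in mm, then the turn, a rotation vector about the tool's x, y, z in rad. A call has 1 to 8 rows; each row shifts and turns the commanded pose from where the row before left it, along the tool's axes as they then stand; what a row does not reach is not made up. A row lasts 1/8 s, in which the tool goes at most 62.5 mm and 10.7 degrees, less where a joint would pass 70% of its speed; a pose out of reach is approached as far as the arm can. A call with a gripper value outside its range is refused whole. OPENING is the finger opening in mm, from 0 to 85.4, set as the call begins (- or left out, the last holds). The fingers move at their own pace and stop on an object; the grip force is fixed at half the most. Time passes only in rows, so rows that do not move let the fingers close. It gives the time, the measured TCP pose, the force, the opening and the grip force at its end, in the units of the state.
- bot.get_obs(): the state, without advancing time (a new reading comes with each control period).
- get_image(name): name is "scene" or "top" or "wrist"; returns a dict with "image" (400x640x3 uint8, red, green, blue), "intrinsics" (3x3 intrinsics, pixels), "dist" ([k1, k2, p1, p2, k3] as OpenCV has them; the pictures are not rectified), "origin" and "rotation" of the camera in the world. Camera axes: x right, y up, looking along -z (the intrinsics and any distortion apply to the point x, -y, -z); pixel columns grow to the right and rows downward; lengths in m; the calibration is good to about 2 mm. A picture is of the moment at which its call begins. There is no depth.
- bot.job_done(): hands the job in; it is judged then, once.
The state is a dict: "time_s": time; "q": joint angles; "qvel": joint speeds; "joint_efforts": joint torques, N m; "eef_pos": TCP position; "eef_rot": TCP orientation; "force": force on the tool from outside, world axes, zero at the start; "moment": the same for the moment, N m; "gripper_width": opening from 0.0 (shut) to 1.0 (fully open); "grasp_force": force on a finger pad.
Only numpy, scipy, OpenCV 4.12 (cv2) and the standard library are available. Lean on these libraries where they do the work, as an engineer would, in place of code of your own. Each camera call takes 0.05 s, during which the arm holds its last target. There are 200 camera calls.

## Task

Put the brown heel block flat into the pocket of the heel-trimming jig, then swing the red-handled lever fully shut over it. After that, turn the dark handwheel (its brass pegs are there to be pushed, and the clear guard makes you change to a fresh peg on the way) until the white pointer line stands exactly at the red mark on the dial; leave the glue bottle, the jar and the shoe where they are.

Things in the scene. Friction and masses are not known exactly. Their poses are not given: they have to be found in the camera images.
- jig: Fixed heel-trimming jig: grey base plate 200 x 380 x 12 mm (x, y, z). Origin at the underside, mid-plate in x, 10 mm off the middle in y. x points away from the robot at yaw 0. Pocket and lever are at its -y side, the red drum with dial and handwheel at its +y side.
- guard (a point): Centre of the top of the fixed clear guard plate over the wheel's half on the jig's +x side: 95 mm (x) by 190 mm (y), 5 mm thick, top 113 mm above the bench, 6 mm over the peg tops; its near edge is 4.5 mm beyond the wheel axis. Two 12 mm posts carry it, 38 mm further in x, 86 mm either side. The wheel's half towards the jig's -x is open from above.
- heel: Loose heel block, brown stacked leather on a black rubber foot, about 180 g, 80 mm long (its x), 50 mm wide (its y), 45 mm high. D-shaped from above: the end towards its +x is round, the rest of the sides are flat and parallel. Origin at the middle of the underside. It may go into the pocket either way round.
- pocket (a point): Centre of the pocket floor, 12 mm above the bench, axes as the jig. The pocket is open at the top, 85 mm inside along the jig's x, 55 mm along its y; walls 7 mm thick and 18 mm high, so a seated block stands 27 mm proud of the walls. The block is seated when its origin is at this point, its long side along the jig's x.
- lever (a joint): Locking lever on a vertical pivot: 0 = open, towards the jig's -y; grows clockwise from above; 1.571 = fully shut at its stop, towards the jig's -x across the pocket. Friction of 0.35 N m holds it where left (3 N at the handle). Bar 18 mm wide, 12 thick, underside 64 mm above the bench, its rubber foot 3 mm lower; clears a seated block, strikes one that is not down.
- lever_pivot (a point): On the lever's pivot axis, 70 mm above the bench, axes as the jig; 62 mm from the pocket centre towards the jig's +x. The pivot boss is 26 mm across, its top 79 mm above the bench.
- lever_handle (a point): Middle of the lever's upright red round handle, 18 mm diameter, from 76 to 124 mm above the bench, 125 mm from the pivot axis.
- wheel (a joint): Handwheel: direction of its white pointer from the axis, counter-clockwise from above, 0 = jig's +x, pi = jig's -x. Starts with the pointer under the guard. Stops at -0.7 and 4.6, so it must be turned counter-clockwise, 2.3 to 4.1 rad, to reach the mark. Friction of 0.25 N m holds it where left (5 N at a peg); it does not coast.
- wheel_axis (a point): On the wheel's vertical axis, 40 mm above the bench, axes as the jig. The dark wheel disc is 144 mm across, its top 56 mm above the bench, with a hub 40 mm across up to 68 mm. Three upright round brass pegs, 14 mm diameter, from 56 to 102 mm above the bench, stand 55 mm from the axis at 60, 180 and 300 degrees counter-clockwise from the pointer.
- pointer (a point): Outer tip of the white pointer line on the wheel, at the disc's edge, 74 mm from the wheel axis.
- index_mark (a point): Inner end of the red mark (7 mm wide, 22 mm long) on the white dial around the wheel, 74 mm from the wheel axis; always on the jig's -x side. The pointer is set when its tip is here.
- glue: Bystander: loose white glue bottle with a red nozzle, 60 mm diameter, 180 mm tall, origin at the underside. It stands on one side of the jig, the heel block on the other; sides are swapped at random.
- jar: Bystander: loose jar with a brass lid, 64 mm diameter, 75 mm tall, origin at the underside.
- shoe: Bystander: loose black shoe, about 240 x 92 x 75 mm, toe to its +x, origin at the underside.
Mind the look-alikes: they are no part of the job. What is meant by the heel is not purple or turquoise, and is the smaller of those in its own colour.

How it is judged:
On the way, in this order (a step that is already met when the one before it is completed fails the run):
1. the heel block is seated in the pocket and let go (z of heel in the frame of pocket below 0.005 m and horizontal distance between heel and pocket below 0.008 m and angle between heel's own z axis and vertical below 0.08 rad and contact force between the fingers and heel below 0.3 N), for 0.2 s.
2. the lever is swung fully shut over the seated block (z of heel in the frame of pocket below 0.005 m and horizontal distance between heel and pocket below 0.008 m and angle between heel's own z axis and vertical below 0.08 rad and value of joint lever above 1.47 rad), for 0.2 s.
3. the pointer has been brought to the red mark and stands still (all of step 2 and horizontal distance between pointer and index_mark below 0.005 m and velocity of joint wheel between -0.05 and 0.05 rad/s), for 0.2 s.
At the end, for the whole second after the job is handed in: Heel block flat in the pocket (within 8 mm of its centre, at most 5 mm above its floor, tilt under 0.08 rad), lever shut (above 1.47 rad), wheel at rest with the pointer tip within 5 mm of the red mark's inner end; bystanders neither tipped nor moved over 30 mm (all of step 3); the robot touches nothing.
It fails at once if the glue is shifted by more than 30 mm or tipped (distance of glue from where it was at the start of the episode above 0.03 m or angle between glue's own z axis and vertical above 0.4 rad).
It fails at once if the jar is shifted by more than 30 mm or tipped (distance of jar from where it was at the start of the episode above 0.03 m or angle between jar's own z axis and vertical above 0.4 rad).
It fails at once if the shoe is shifted by more than 30 mm or tipped (distance of shoe from where it was at the start of the episode above 0.03 m or angle between shoe's own z axis and vertical above 0.4 rad).
It also fails if it takes over 72 s, if anything falls off the work surface, if the arm or the gripper's body presses on something with over 40 N, if the wrist force passes 120 N, or if a joint passes its speed limit or range.

## Working session

There is one attempt and no reset: what is moved stays moved. The work goes in short steps, Python scripts to look and compute and a shell command to move; the robot and the scene stay as the last step left them, time stands still between calls to the robot, and variables do not carry over. Pictures are saved under pics/ and viewed, at most 10 in all, crops included, and the job is handed in when it is done.

```bash
ls; mkdir -p pics
cat > h.py <<'E'
import numpy as np, cv2
from station import bot, get_image
def cam(n):
    return get_image(n)
def ray(c,uv):
    p=cv2.undistortPoints(np.array([[uv]],float),np.array(c["intrinsics"],float),np.array(c["dist"],float))[0,0]
    d=np.array(c["rotation"])@np.array([p[0],-p[1],-1.0]); return np.array(c["origin"]),d/np.linalg.norm(d)
def onz(c,uv,z):
    o,d=ray(c,uv); return o+d*(z-o[2])/d[2]
def tri(c1,u1,c2,u2):
    o1,d1=ray(c1,u1);o2,d2=ray(c2,u2)
    A=np.stack([d1,-d2],1); s=np.linalg.lstsq(A,o2-o1,rcond=None)[0]
    a=o1+d1*s[0];b=o2+d2*s[1]; return (a+b)/2,np.linalg.norm(a-b)
def save(c,f): cv2.imwrite(f,cv2.cvtColor(c["image"],cv2.COLOR_RGB2BGR))
E
python3 - <<'E'
from h import *
import pickle
C={n:cam(n) for n in("scene","top","wrist")}
pickle.dump(C,open("c0.pkl","wb"))
for n,c in C.items(): print(n,c["origin"],np.round(c["rotation"],2).tolist(),c["intrinsics"],c["dist"])
for n in ("scene","top"): save(C[n],f"pics/{n}0.png")
print(bot.get_obs())
E
```

```text
pics
scene [1.6420639  0.04412937 1.1945066 ] [0.26, 0.27, 0.66, 0.66] [[482.16041349   0.         322.49179187]
 [  0.         482.16041349 201.97000281]
 [  0.           0.           1.        ]] [-0.06588069  0.          0.          0.          0.        ]
top [0.3994907  0.02223746 1.18874843] [0.06, -0.07, -0.7, 0.71] [[362.40120624   0.         318.85524819]
 [  0.         362.40120624 197.35653706]
 [  0.           0.           1.        ]] [0.00547719 0.         0.         0.         0.        ]
wrist [ 0.28302906 -0.6166468   0.37258873] [-0.12, 0.09, -0.58, 0.8] [[279.5163495    0.         317.59226842]
 [  0.         279.5163495  193.6498513 ]
 [  0.           0.           1.        ]] [-0.03596642  0.          0.          0.          0.        ]
{'time_s': 0.15, 'q': array([-1.40300427e+00,  2.87057558e-01,  1.57785940e+00, -2.06708076e-05,
        1.27854993e+00, -1.50004247e-01]), 'qvel': array([ 0.00071389, -0.0028623 , -0.0042379 ,  0.00096096,  0.00025844,
       -0.00011871]), 'joint_efforts': array([-4.67315549e-04, -4.06604362e+01, -2.93142611e+01, -1.91803633e-04,
        3.94176634e-03, -7.13660256e-06]), 'eef_pos': array([ 0.21085484, -0.64068733,  0.23019119]), 'eef_rot': array([ 9.87401323e-01,  1.58233214e-01, -1.82284980e-05, -9.36991118e-04]), 'force': array([ 0.25066489,  0.12431729, -0.76120156]), 'moment': array([0.0271329 , 0.00296442, 0.01212405]), 'grasp_force': 0.0, 'gripper_width': 1.0034023903411322}
```

View pics/top0.png

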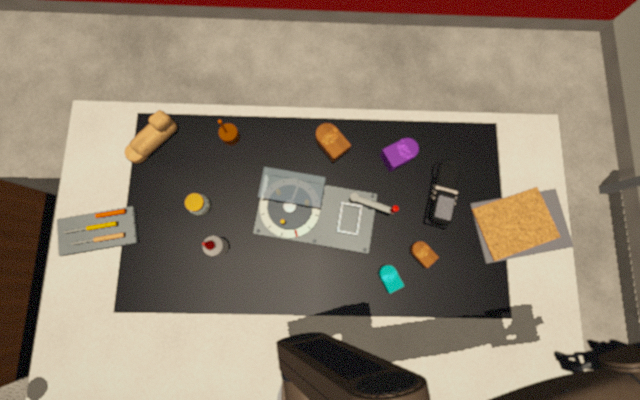

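View pics/scene0.png

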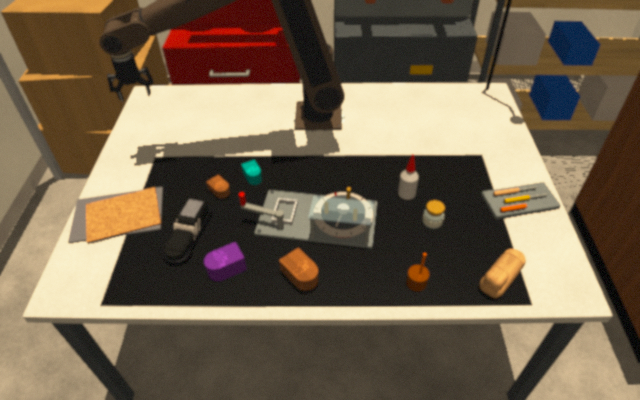

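```bash
sed -i 's/^import numpy as np, cv2/import numpy as np, cv2, pickle\nfrom scipy.spatial.transform import Rotation as R/; s/np.array(c\["rotation"\])@/R.from_quat(c["rotation"]).as_matrix()@/' h.py
python3 - <<'E'
from h import *
C=pickle.load(open("c0.pkl","rb"));t,s=C["top"],C["scene"]
for n,uv in dict(pocket=(349,218),wheel=(290,208),mark=(296,233),handle=(396,209),plTL=(262,167),plBL=(254,234),plBR=(371,252),heel=(424,254),bigbrown=(333,140),turq=(391,278),glue=(215,245),jar=(197,204),shoe=(442,195)).items(): print(n,np.round(onz(t,uv,0.04),3))
def blobs(c,lo,hi,amin=60):
    h=cv2.cvtColor(c["image"],cv2.COLOR_RGB2HSV); m=cv2.inRange(h,lo,hi)
    n,l,st,ce=cv2.connectedComponentsWithStats(m); return [(np.round(ce[i],1).tolist(),st[i].tolist(),l==i) for i in range(1,n) if st[i,4]>=amin]
for c in(t,s):
    for b in blobs(c,(5,110,40),(18,255,255)): print(b[0],b[1])
print(tri(t,(424,252),s,(218,184)))
a=cv2.resize(t["image"][220:300,370:470],None,fx=4,fy=4,interpolation=3);b=cv2.resize(s["image"][150:230,190:290],None,fx=4,fy=4,interpolation=3)
g=t["image"][160:260,245:405];g=cv2.resize(g,None,fx=5,fy=5,interpolation=3)[:, :800]
w=C["wrist"]["image"]
pics=np.zeros((600,800,3),np.uint8);pics[:280,:350]=cv2.resize(a,(350,280));pics[:280,400:750]=cv2.resize(b,(350,280));pics[290:590,:480]=cv2.resize(g,(480,300));pics[290:490,480:800]=cv2.resize(w,(320,200))
cv2.imwrite("pics/crop1.png",pics[:,:,::-1])
E
```

```text
pocket [ 0.551 -0.102  0.04 ]
wheel [0.579 0.087 0.04 ]
mark [0.5   0.065 0.04 ]
handle [ 0.583 -0.254  0.04 ]
plTL [0.713 0.182 0.04 ]
plBL [0.494 0.197 0.04 ]
plBR [ 0.445 -0.172  0.04 ]
heel [ 0.441 -0.34   0.04 ]
bigbrown [ 0.811 -0.049  0.04 ]
turq [ 0.366 -0.234  0.04 ]
glue [0.458 0.317 0.04 ]
jar [0.586 0.383 0.04 ]
shoe [ 0.633 -0.406  0.04 ]
[150.8, 136.5] [125, 111, 53, 53, 1371]
[227.7, 132.4] [217, 118, 23, 28, 428]
[331.4, 140.5] [315, 122, 37, 41, 926]
[16.1, 267.0] [0, 179, 46, 208, 6097]
[515.1, 223.3] [471, 188, 89, 73, 3894]
[110.0, 212.9] [95, 209, 31, 9, 155]
[108.6, 236.9] [94, 233, 31, 9, 130]
[423.4, 253.5] [410, 241, 29, 28, 504]
[81.1, 67.9] [1, 0, 201, 175, 16989]
[217.7, 5.7] [202, 0, 34, 15, 121]
[288.6, 42.7] [271, 0, 39, 86, 372]
[579.3, 3.8] [510, 0, 130, 10, 886]
[480.5, 47.8] [474, 35, 14, 32, 237]
[605.3, 165.9] [492, 36, 148, 302, 12430]
[301.3, 117.5] [296, 102, 18, 27, 173]
[334.5, 117.9] [324, 106, 16, 22, 169]
[218.3, 185.8] [205, 173, 26, 26, 442]
[121.8, 214.2] [85, 185, 78, 58, 2889]
[506.2, 191.3] [494, 188, 26, 8, 127]
[513.2, 207.2] [500, 203, 28, 9, 155]
[299.7, 268.6] [278, 246, 42, 45, 1234]
[501.7, 273.0] [479, 247, 47, 52, 1362]
[418.2, 274.4] [406, 251, 25, 41, 654]
(array([ 0.44777246, -0.34063918,  0.03870477]), np.float64(9.015022037586439e-05))
```

View pics/crop1.png

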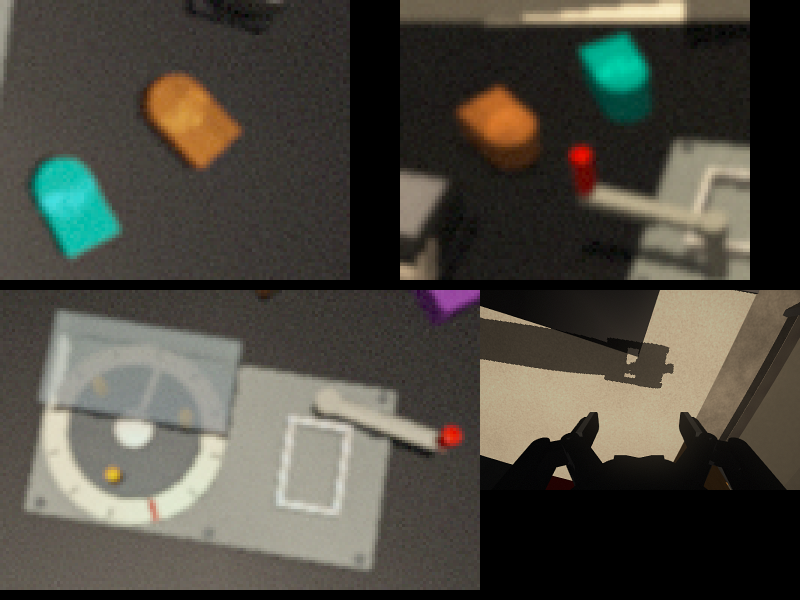

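Look-alikes in the top view: the small brown heel (424,254), the big brown heel (333,140), the purple one (401,152) and the turquoise one (391,278). The small brown one at (424,254) fits the description, and the crop confirms it. Its round end points up-left. The dial's red mark is at about (296,233), the pocket at (349,218) and the lever handle at (396,209).

```bash
python3 -m pendant '[[45,-30,-3,0,0,0],[45,-30,-3,0,0,0],[45,-30,-3,0,0,0],[45,-30,-3,0,0,0],[45,-30,-3,0,0,0],[45,-30,-3,0,0,0],[45,-30,-3,0,0,0]]' && python3 -m pendant '[[0,0,0,0,0,-0.157],[0,0,0,0,0,-0.157],[0,0,0,0,0,-0.157],[0,0,0,0,0,0],[0,0,0,0,0,0]]'
cat >> h.py <<'E'
def proj(c,P):
    M=R.from_quat(c["rotation"]).as_matrix(); p=M.T@(np.array(P)-c["origin"]); p=p*[1,-1,-1]
    return cv2.projectPoints(p.reshape(1,1,3),np.zeros(3),np.zeros(3),np.array(c["intrinsics"]),np.array(c["dist"]))[0].ravel()
def tool():
    o=bot.get_obs(); return np.array(o["eef_pos"]),R.from_quat(o["eef_rot"])
def go(P,yaw):
    "shift (mm, current tool axes) and turn (rotvec, tool axes) to TCP P, pointing down, tool x at yaw"
    p,r=tool(); T=R.from_matrix(np.array([[np.cos(yaw),np.sin(yaw),0],[np.sin(yaw),-np.cos(yaw),0],[0,0,-1.]]))
    print("shift",np.round(r.inv().apply(np.array(P)-p)*1000,1),"then turn",np.round((r.inv()*T).as_rotvec(),4),"| shift if turned first",np.round(T.inv().apply(np.array(P)-p)*1000,1))
def yaw(): x=tool()[1].as_matrix()[:,0]; return np.arctan2(x[1],x[0])
def blob(c,lo,hi,near=None,amin=30):
    h=cv2.cvtColor(cv2.GaussianBlur(c["image"],(3,3),0),cv2.COLOR_RGB2HSV); m=cv2.inRange(h,lo,hi)
    n,l,st,ce=cv2.connectedComponentsWithStats(m)
    L=[(np.hypot(*(ce[i]-near)) if near is not None else -st[i,4],i) for i in range(1,n) if st[i,4]>=amin]
    i=min(L)[1]; return (l==i).astype(np.uint8),ce[i],st[i]
E
python3 - <<'E'
from h import *
c=cam("wrist"); pickle.dump(c,open("w1.pkl","wb")); save(c,"pics/w1.png")
print(tool()[0],yaw(),np.round(c["origin"]-tool()[0],3), -R.from_quat(c["rotation"]).as_matrix()[:,2])
print(proj(c,tool()[0]),proj(c,(.448,-.341,.045)))
E
```

```text
time_s: 1.02
eef_pos: [0.4453, -0.3416, 0.2522]
eef_rot: [0.987, 0.158, -0.0, -0.0]
force: [0.2, -0.9, 0.5]
gripper_width: 0.996
grasp_force: 0.0
time_s: 1.65
eef_pos: [0.4444, -0.3432, 0.2521]
eef_rot: [0.924, 0.383, -0.0, -0.0]
force: [0.7, -0.2, 0.3]
gripper_width: 1.002
grasp_force: 0.0
[ 0.4444489  -0.34326829  0.25217343] 0.786862401147517 [0.053 0.055 0.142] [-0.21171411 -0.21298146 -0.95384277]
[318.80481052 246.60352308] [318.77306808 165.32270483]
```

View pics/w1.png

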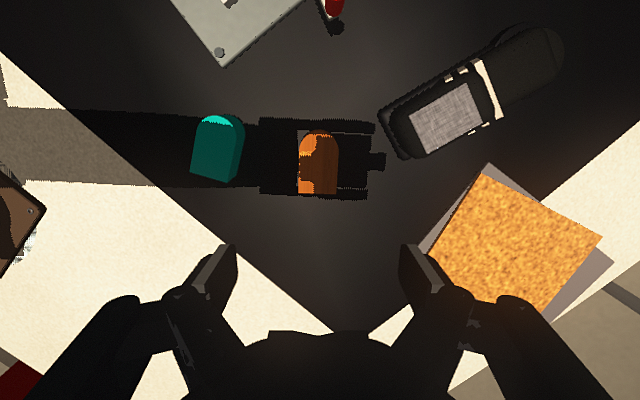

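The wrist view shows the brown heel upright at about (318,163), with its flat end down at row 194. The turquoise look-alike is at (217,150) and the shoe is at top right. I'll take a second, lower wrist view to get its height.

```bash
python3 -m pendant '[[-25,0,10,0,0,0],[-25,0,20,0,0,0],[-10,0,20,0,0,0],[0,0,0,0,0,0],[0,0,0,0,0,0]]'
cat >> h.py <<'E'
def heel_corners(c,near):
    m,ce,st=blob(c,(4,120,25),(20,255,255),near,150)
    m=cv2.morphologyEx(m,cv2.MORPH_CLOSE,np.ones((5,5)))
    x,y,w,h,_=cv2.boundingRect(m)+(0,)
    ys=np.arange(int(y+.5*h),int(y+.88*h)); L=[];Rr=[]
    for r in ys:
        k=np.flatnonzero(m[r]); L.append(k.min()-.5);Rr.append(k.max()+.5)
    xs=np.arange(int(x+.25*w),int(x+.75*w)); B=[np.flatnonzero(m[:,k]).max()+.5 for k in xs]
    pl,pr,pb=np.polyfit(ys,L,1),np.polyfit(ys,Rr,1),np.polyfit(xs,B,1)
    def X(p):
        r=np.linalg.solve([[1,-p[0]],[-pb[0],1]],[p[1],pb[1]]); return r
    k=int(y+.5*h)
    return X(pl),X(pr),np.array([np.polyval(pl,k),k]),np.array([np.polyval(pr,k),k])
E
python3 - <<'E'
from h import *
a=pickle.load(open("w1.pkl","rb"));c=cam("wrist"); pickle.dump(c,open("w2.pkl","wb")); print(tool()[0],yaw())
A=heel_corners(a,(318,163));g=proj(c,(.448,-.341,.045));B=heel_corners(c,g); print(g,A,B)
for i in(0,1): print("corner",tri(a,A[i],c,B[i]))
for cc,K in((a,A),(c,B)):
    P=[onz(cc,k,.045)for k in K]; d=(P[2]-P[0])+(P[3]-P[1]);d[2]=0;d/=np.linalg.norm(d)
    e=P[1]-P[0]; print("width",np.linalg.norm(e),"yaw",np.arctan2(d[1],d[0]),np.arctan2(e[0],-e[1]),"centre",(P[0]+P[1])/2+.04*d)
im=c["image"].copy()
for k in B: cv2.circle(im,tuple(int(round(v)) for v in k),2,(0,0,255),-1)
cv2.imwrite("pics/w2.png",im[:,:,::-1])
E
```

```text
time_s: 2.33
eef_pos: [0.4028, -0.3857, 0.2027]
eef_rot: [0.923, 0.384, 0.0, 0.0]
force: [0.4, 0.4, 0.1]
gripper_width: 0.996
grasp_force: 0.0
[ 0.40304056 -0.38580324  0.20320295] 0.7892113643510339
[318.57769047 118.87584551] (array([297.27076923, 194.5       ]), array([336.39846154, 194.5       ]), array([297.57076923, 162.        ]), array([338.39846154, 162.        ])) (array([292.21425601, 153.83872614]), array([340.89269537, 157.86195785]), array([292.15322581, 116.        ]), array([344.30241935, 116.        ]))
corner (array([ 0.40470035, -0.3461465 ,  0.05976268]), np.float64(6.554274327851754e-05))
corner (array([ 0.43506207, -0.38906335,  0.03195378]), np.float64(0.0013238284750083033))
width 0.05136776121780608 yaw 0.7523003567179156 0.7866668607583109 centre [ 0.44795428 -0.33946736  0.045     ]
width 0.052803170975777775 yaw 0.7477611407541915 0.7058914693101384 centre [ 0.44852916 -0.3398504   0.045     ]
```

View pics/w2.png

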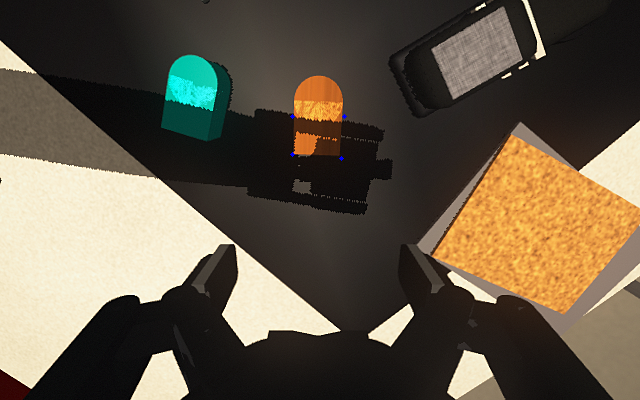

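Run:
```python
from h import *
go((.448,-.340,.020),.75)
```

```text
shift [ 64.2  -0.6 183.2] then turn [ 0.0014 -0.0001  0.0392] | shift if turned first [ 64.1  -2.9 183.2]
```

```bash
python3 -m pendant '[[32,0,20,0,0,0],[32,-0.6,20,0,0,0.039],[0,0,40,0,0,0],[0,0,40,0,0,0],[0,0,30,0,0,0],[0,0,20,0,0,0],[0,0,13,0,0,0],[0,0,0,0,0,0]]'
python3 - <<'E'
from h import *
go((.448,-.340,.020),.75)
E
python3 -m pendant '[[0,0,0,0,0,0],[0,0,0,0,0,0],[0,0,0,0,0,0],[0,0,0,0,0,0],[0,0,0,0,0,0],[0,0,0,0,0,0]]' 30
```

```text
time_s: 3.38
eef_pos: [0.447, -0.3399, 0.0191]
eef_rot: [0.931, 0.366, -0.0, -0.0]
force: [-0.5, -0.3, -0.5]
gripper_width: 1.001
grasp_force: 0.0
shift [ 0.7  0.7 -0.9] then turn [-0.0006 -0.     -0.0001] | shift if turned first [ 0.7  0.7 -0.9]
time_s: 4.12
eef_pos: [0.4478, -0.341, 0.0208]
eef_rot: [0.931, 0.366, 0.0, 0.001]
force: [-0.5, -0.3, 5.8]
gripper_width: 0.572
grasp_force: 65.3
```

```bash
python3 -m pendant '[[0,0,-20,0,0,0],[0,0,-40,0,0,0],[0,0,-50,0,0,0],[0,0,-60,0,0,0],[0,0,-60,0,0,0]]' && python3 -m pendant '[[37.5,-33.7,0,0,0,0],[37.5,-33.7,0,0,0,0],[37.5,-33.7,0,0,0,0],[37.5,-33.7,0,0,0,0],[37.5,-33.7,0,0,0,0]]' && python3 -m pendant '[[0,0,0,0,0,0.18],[0,0,0,0,0,0.18],[0,0,0,0,0,0.18],[0,0,0,0,0,0.18],[0,0,0,0,0,0.18],[0,0,0,0,0,0],[0,0,0,0,0,0]]'
python3 - <<'E'
from h import *
c=cam("wrist"); pickle.dump(c,open("w3.pkl","wb"));save(c,"pics/w3.png"); print(tool()[0],yaw(),proj(c,(.551,-.102,.03)))
E
```

```text
time_s: 4.75
eef_pos: [0.4463, -0.3392, 0.2513]
eef_rot: [0.931, 0.366, -0.0, -0.0]
force: [1.4, -0.7, -2.8]
gripper_width: 0.57
grasp_force: 64.6
time_s: 5.38
eef_pos: [0.4686, -0.0871, 0.2496]
eef_rot: [0.931, 0.366, -0.0, -0.0]
force: [0.4, -0.5, -1.7]
gripper_width: 0.574
grasp_force: 64.7
time_s: 6.25
eef_pos: [0.469, -0.0888, 0.2494]
eef_rot: [0.997, -0.074, -0.0, -0.0]
force: [0.4, 0.6, -1.5]
gripper_width: 0.573
grasp_force: 64.5
[ 0.46910383 -0.08883044  0.24939551] -0.14817334266840412 [318.42487336 100.12729361]
```

View pics/w3.png

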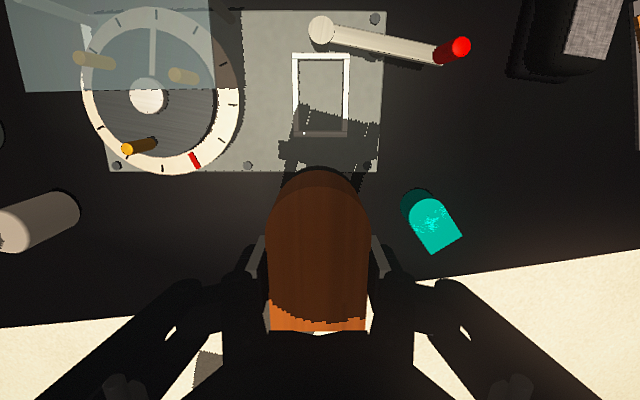

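The wrist view shows the pocket rim at about (293–349, 52–137) and the lever from the pivot (321,30) to the red handle (460,47). The hub is at (146,96), the pointer stands near "up", the open peg is at (127,149) and the red mark is at (194,160). The heel is held centred at column 318. I'll move sideways for the second view.

```bash
python3 -m pendant '[[0,-40,0,0,0,0],[0,-40,0,0,0,0],[0,0,0,0,0,0],[0,0,0,0,0,0]]'
python3 - <<'E'
from h import *
a=pickle.load(open("w3.pkl","rb"));c=cam("wrist"); pickle.dump(c,open("w4.pkl","wb")); print(tool()[0],yaw())
g=proj(c,(.551,-.102,.03));print(g)
def show(c,u,w,h,f): 
    u=np.round(u).astype(int);x0=max(0,u[0]-w);y0=max(0,u[1]-h);k=c["image"][y0:u[1]+h,x0:u[0]+w]; print((x0,y0));return cv2.resize(k,None,fx=f,fy=f,interpolation=2)
p=np.zeros((600,800,3),np.uint8)
A=show(a,(321,94),50,60,5);p[:min(600,A.shape[0]),:A.shape[1]][:600]=A[:600,:400]
B=show(c,g,50,60,5)[:600,:400];p[:B.shape[0],400:400+B.shape[1]]=B
cv2.imwrite("pics/pocket.png",p[:,:,::-1])
E
```

```text
time_s: 6.8
eef_pos: [0.4812, -0.0101, 0.2493]
eef_rot: [0.997, -0.074, -0.0, 0.0]
force: [0.1, -0.3, -1.1]
gripper_width: 0.575
grasp_force: 64.5
[ 0.48121372 -0.01039355  0.24928345] -0.15000565115737305
[382.70532879 100.67182475]
(np.int64(271), np.int64(34))Traceback (most recent call last):
  File "<stdin>", line 7, in <module>
ValueError: could not broadcast input array from shape (600,400,3) into shape (600,500,3)
```

```bash
cat > m.py <<'E'
from h import *
a=pickle.load(open("w3.pkl","rb"));c=pickle.load(open("w4.pkl","rb"))
p=np.zeros((600,800,3),np.uint8);x=0
for c_,u in((a,(321,94)),(c,(383,100))):
    k=c_["image"][u[1]-60:u[1]+60,u[0]-40:u[0]+40].copy()
    hsv=cv2.cvtColor(k,cv2.COLOR_RGB2HSV);m=((hsv[...,2]>205)&(hsv[...,1]<40)).astype(np.uint8)
    n,l,st,ce=cv2.connectedComponentsWithStats(m);i=1+np.argmax(st[1:,4]*(np.abs(ce[1:]-[40,60]).max(1)<30));m=(l==i).astype(np.uint8)
    ct=max(cv2.findContours(m,cv2.RETR_EXTERNAL,2)[0],key=cv2.contourArea)
    r=cv2.minAreaRect(ct);b=cv2.boxPoints(r);print(r,(b+[u[0]-40,u[1]-60]).round(1).tolist())
    K=cv2.resize(k,None,fx=5,fy=5,interpolation=0);cv2.polylines(K,[np.int32((b+.5)*5)],True,(0,0,255),1)
    p[:,x:x+400]=K;x+=400
for n,lo,hi,uv,am in(("mark",(0,150,100),(6,255,255),(194,160),10),("handle",(0,150,100),(6,255,255),(460,47),30),("pegA",(15,140,120),(32,255,255),(127,149),10)):
    P=[]
    for c_,g in((a,uv),(c,proj(c,onz(a,uv,.015 if n=="mark" else .11)))):
        m,ce,st=blob(c_,lo,hi,g,am);P.append(ce);print(n,ce.round(1),st)
    print(n,tri(a,P[0],c,P[1]))
cv2.imwrite("pics/pocket.png",p[:,:,::-1])
E
python3 m.py
```

```text
((39.5, 52.0), (66.0, 57.0), 90.0) [[292.0, 53.0], [349.0, 53.0], [349.0, 119.0], [292.0, 119.0]]
((42.869850158691406, 46.00739669799805), (57.128570556640625, 65.1269760131836), 1.1457629203796387) [[356.7, 118.0], [358.0, 52.9], [415.1, 54.0], [413.8, 119.1]]
mark [194.  160.1] [188 152  12  17  91]
mark [256.  160.4] [251 153  11  16  85]
mark (array([0.50281101, 0.0654911 , 0.04177027]), np.float64(9.28994148017358e-05))
handle [460.6  46.5] [451  36  20  22 337]
handle [546.8  49.1] [537  39  20  21 313]
handle (array([ 0.57652417, -0.23197777,  0.12302721]), np.float64(0.00012433641295289753))
pegA [126.8 148.7] [121 143  13  13 124]
pegA [200.6 148.4] [195 142  12  13 127]
pegA (array([0.53282589, 0.10590201, 0.10053865]), np.float64(0.0004792848973284113))
```

View pics/pocket.png

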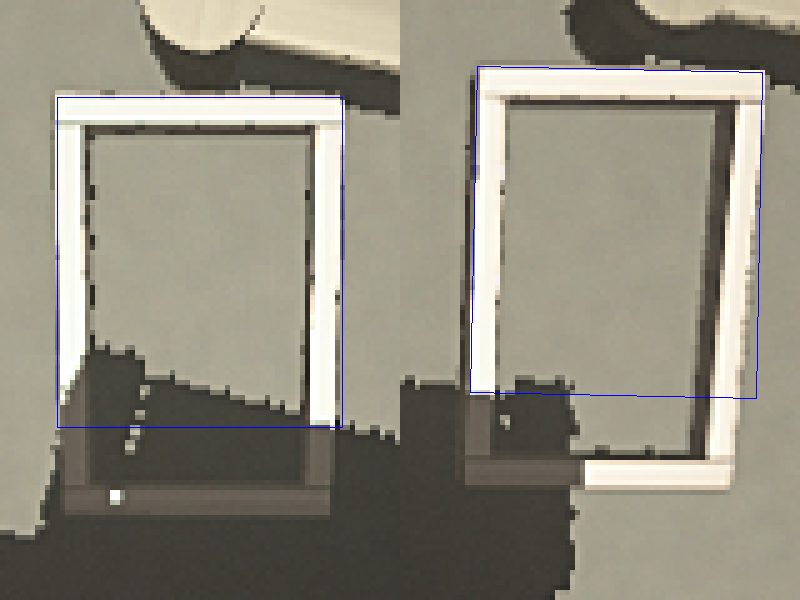

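The crop shows the outer rim corners in both views: (291.9,52.9), (349.1,52.9), (292.9,136.7), (346.5,136.7) on the left, and (358.1,52.7), (415.3,53.9), (355.3,137.1), (409.1,137.5) on the right.

Run:
```python
from h import *
a=pickle.load(open("w3.pkl","rb"));c=pickle.load(open("w4.pkl","rb"))
A=[(291.9,52.9),(349.1,52.9),(292.9,136.7),(346.5,136.7)];B=[(358.1,52.7),(415.3,53.9),(355.3,137.1),(409.1,137.5)]
T=[tri(a,x,c,y)for x,y in zip(A,B)];
for t in T: print(t)
for cc,K in((a,A),(c,B)):
    P=np.array([onz(cc,k,.030)for k in K]);d=P[0]+P[1]-P[2]-P[3];e=P[0]-P[1]+P[2]-P[3]
    print("centre",P.mean(0),"size",np.linalg.norm(d)/2,np.linalg.norm(e)/2,"yaw",np.arctan2(d[1],d[0]),np.arctan2(-e[0],e[1]))
```

```text
(array([ 0.60980352, -0.0785563 ,  0.02483477]), np.float64(0.0007457150527760183))
(array([ 0.59898189, -0.14599911,  0.02730726]), np.float64(8.663088165243712e-05))
(array([ 0.5118138 , -0.06337029,  0.03127798]), np.float64(6.220015534585124e-06))
(array([ 0.50200075, -0.13057111,  0.03448827]), np.float64(0.0003731224145215072))
centre [ 0.55512293 -0.1046749   0.03      ] size 0.09805826330206238 0.0680347512412855 yaw -0.1548480338141777 -0.14702690338659466
centre [ 0.55520641 -0.10457974  0.03      ] size 0.09858993455302853 0.06866253550437999 yaw -0.13959702797075252 -0.1558703531606903
```

Run:
```python
from h import *
a=pickle.load(open("w3.pkl","rb")); p=np.array([.46910,-.08883,.2494]);y=-.148
X=np.array([np.cos(y),np.sin(y),0]);Y=np.array([np.sin(y),-np.cos(y),0])
im=a["image"].astype(int)
print("col318 R:",[(r,im[r,318].tolist()) for r in list(range(160,200,2))+list(range(320,340,1))])
for n,u,z in(("apex bottom",(318,168),.2286),("apex top",(318,187),.2736),("flatL",(270,331),.2736),("flatR",(367,331),.2736)):
    d=onz(a,u,z)-p; print(n,np.round([d@X*1e3,d@Y*1e3],1))
go((.5552,-.1046,.24),-.149)
```

```text
col318 R: [(160, [60, 60, 53]), (162, [59, 58, 51]), (164, [62, 61, 54]), (166, [23, 21, 18]), (168, [22, 21, 19]), (170, [60, 35, 20]), (172, [60, 35, 21]), (174, [58, 34, 18]), (176, [59, 34, 20]), (178, [58, 33, 18]), (180, [59, 34, 20]), (182, [59, 34, 17]), (184, [59, 33, 19]), (186, [66, 35, 19]), (188, [70, 37, 18]), (190, [70, 36, 19]), (192, [70, 39, 20]), (194, [70, 37, 19]), (196, [69, 35, 18]), (198, [71, 39, 20]), (320, [68, 33, 16]), (321, [52, 26, 13]), (322, [201, 104, 37]), (323, [201, 103, 40]), (324, [194, 99, 34]), (325, [194, 99, 35]), (326, [195, 98, 36]), (327, [194, 100, 36]), (328, [196, 98, 35]), (329, [194, 97, 30]), (330, [192, 90, 26]), (331, [237, 194, 140]), (332, [251, 250, 226]), (333, [253, 249, 225]), (334, [255, 255, 228]), (335, [132, 115, 91]), (336, [0, 0, 0]), (337, [18, 15, 15]), (338, [21, 18, 14]), (339, [24, 19, 16])]
apex bottom [40.6  0.1]
apex top [41.8  0.1]
flatL [-37.7 -25.3]
flatR [-37.7  26.2]
shift [87.2 82.1  9.3] then turn [ 0.0004  0.0001 -0.001 ] | shift if turned first [87.2 82.2  9.3]
```

```bash
python3 -m pendant '[[28.5,27.3,10,0,0,0],[28.5,27.3,20,0,0,0],[28.5,27.3,30,0,0,-0.001],[0,0,50,0,0,0],[0,0,45,0,0,0],[0,0,29,0,0,0],[0,0,0,0,0,0],[0,0,0,0,0,0]]'
python3 - <<'E'
from h import *
go((.5535,-.1043,.034),-.149)
E
```

```text
time_s: 7.85
eef_pos: [0.5546, -0.1046, 0.0668]
eef_rot: [0.997, -0.075, 0.001, 0.0]
force: [1.0, -0.0, -1.7]
gripper_width: 0.574
grasp_force: 64.5
shift [-1.2 -0.2 32.8] then turn [ 0.0006 -0.0023 -0.0009] | shift if turned first [-1.1 -0.2 32.8]
```

```bash
python3 -m pendant '[[-0.8,-0.2,10,0,0,0],[0,0,6,0,0,0],[0,0,5,0,0,0],[0,0,5,0,0,0],[0,0,3,0,0,0],[0,0,0,0,0,0]]'
python3 - <<'E'
from h import *
go((.5535,-.1043,.034),-.149)
E
```

```text
time_s: 8.6
eef_pos: [0.5527, -0.1032, 0.036]
eef_rot: [0.997, -0.074, -0.0, -0.0]
force: [1.2, 0.4, -0.9]
gripper_width: 0.575
grasp_force: 64.5
shift [1. 1. 2.] then turn [-0.0001  0.0006 -0.0001] | shift if turned first [1. 1. 2.]
```

```bash
python3 -m pendant '[[0.5,0.5,1.5,0,0,0],[0,0,0.5,0,0,0],[0,0,0,0,0,0]]' && python3 -m pendant '[[0,0,0,0,0,0],[0,0,0,0,0,0],[0,0,0,0,0,0],[0,0,0,0,0,0]]' 85 && python3 -m pendant '[[0,0,-10,0,0,0],[0,0,-30,0,0,0],[0,0,-50,0,0,0],[0,0,-60,0,0,0],[-40,0,-40,0,0,0],[-40,0,0,0,0,0],[0,0,0,0,0,0],[0,0,0,0,0,0]]'
python3 - <<'E'
from h import *
a=cam("wrist"); pickle.dump(a,open("w5.pkl","wb"));p,r=tool();print(p,yaw())
g=proj(a,(.5552,-.1046,.057));print(g,proj(a,(.58,-.108,.124)))
u=np.round(g).astype(int);k=a["image"][max(0,u[1]-80):u[1]+80,u[0]-100:u[0]+200]
cv2.imwrite("pics/seat.png",cv2.resize(k,None,fx=2.5,fy=2.5)[:,:,::-1])
m,ce,st=blob(a,(0,150,100),(6,255,255),proj(a,(.5765,-.232,.123)),30);print("handle",onz(a,ce,.124))
E
```

```text
time_s: 8.98
eef_pos: [0.5533, -0.1038, 0.0344]
eef_rot: [0.997, -0.075, 0.0, -0.0]
force: [-0.3, 0.2, -1.5]
gripper_width: 0.57
grasp_force: 64.5
time_s: 9.48
eef_pos: [0.5533, -0.1039, 0.0345]
eef_rot: [0.997, -0.075, 0.0, 0.0]
force: [-0.0, 0.8, 0.4]
gripper_width: 0.998
grasp_force: 0.0
time_s: 10.48
eef_pos: [0.4745, -0.0921, 0.2248]
eef_rot: [0.997, -0.075, 0.001, 0.0]
force: [0.5, -0.4, 0.5]
gripper_width: 0.994
grasp_force: 0.0
[ 0.47477915 -0.09214811  0.22464735] -0.1492469932891396
[317.91148226 100.77832012] [317.6637048   66.65195787]
handle [ 0.5763231  -0.23149987  0.124     ]
```

View pics/seat.png

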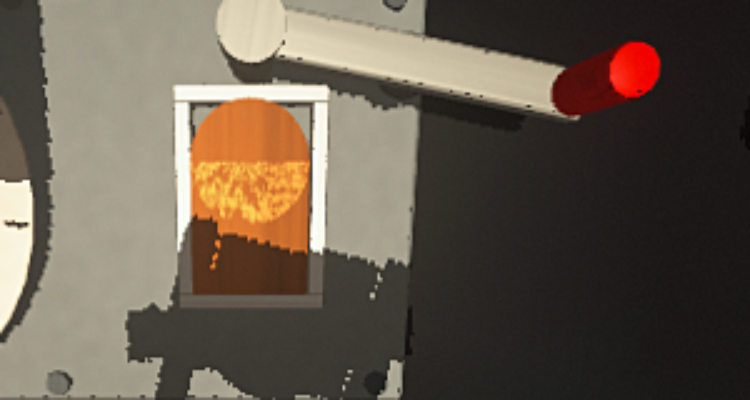

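The block sits flat and squarely inside the rim, in shadow at the near end. The lever is still open, with the handle at (635,68) in the crop. Next is the lever.

```bash
python3 -m pendant '[[40.4,41,0,0,0,0],[40.4,41,0,0,0,0],[40.4,41,0,0,0,0]]' 27 && python3 -m pendant '[[0,0,0,0,0,-0.174],[0,0,0,0,0,-0.174],[0,0,0,0,0,-0.174],[0,0,0,0,0,-0.174],[0,0,0,0,0,-0.174],[0,0,0,0,0,-0.174],[0,0,0,0,0,-0.174],[0,0,0,0,0,-0.174]]' && python3 -m pendant '[[0,0,0,0,0,0],[0,0,0,0,0,0]]'
python3 - <<'E'
from h import *
go((.5764,-.2317,.089),1.243)
p,r=tool();print(np.round(p,4))
E
```

```text
time_s: 10.9
eef_pos: [0.5776, -0.2333, 0.2236]
eef_rot: [0.997, -0.074, -0.0, -0.0]
force: [-0.0, -0.4, 0.8]
gripper_width: 0.374
grasp_force: 0.0
time_s: 11.9
eef_pos: [0.5765, -0.2319, 0.2234]
eef_rot: [0.811, 0.585, -0.0, -0.001]
force: [-0.5, -0.6, -0.0]
gripper_width: 0.319
grasp_force: 0.0
time_s: 12.15
eef_pos: [0.5761, -0.2317, 0.2237]
eef_rot: [0.814, 0.581, -0.0, -0.0]
force: [-0.3, 0.7, 0.8]
gripper_width: 0.314
grasp_force: 0.0
shift [1.000e-01 4.000e-01 1.347e+02] then turn [-0.0007 -0.0002 -0.0026] | shift if turned first [1.000e-01 3.000e-01 1.347e+02]
[ 0.5761 -0.2317  0.2237]
```

```bash
python3 -m pendant '[[0,0,50,0,0,0],[0,0,45,0,0,0],[0,0,30,0,0,0],[0,0,10,0,0,0],[0,0,0,0,0,0]]' && python3 -m pendant '[[1.2,-17.4,0,0,0,0.1395],[1.2,-17.4,0,0,0,0.1395],[1.2,-17.4,0,0,0,0.1395],[1.2,-17.4,0,0,0,0.1395]]' &&  python3 - <<'E'
from h import *
p,r=tool();d=p-np.array([.6165,-.1138,0]);print(np.hypot(*d[:2]),np.degrees(np.arctan2(d[1],d[0]))%360,np.degrees(yaw()))
E
```

```text
time_s: 12.78
eef_pos: [0.5758, -0.2316, 0.0892]
eef_rot: [0.813, 0.582, -0.0, -0.0]
force: [-0.2, -0.0, 0.1]
gripper_width: 0.316
grasp_force: 0.0
time_s: 13.28
eef_pos: [0.521, -0.1939, 0.0922]
eef_rot: [0.943, 0.333, 0.002, 0.003]
force: [3.2, -0.8, -1.6]
gripper_width: 0.313
grasp_force: 1.5
0.1245945089238728 219.98404389301453 38.923360569049635
```

```bash
python3 -m pendant '[[1.2,-17.4,0,0,0,0.1395],[1.2,-17.4,0,0,0,0.1395],[1.2,-17.4,0,0,0,0.1395],[1.2,-17.4,0,0,0,0.1395],[1.2,-17.4,0,0,0,0.1395],[1.2,-17.4,0,0,0,0.1395]]' && python3 -m pendant '[[0,-3,0,0,0,0],[0,0,0,0,0,0],[0,0,0,0,0,0]]';  python3 - <<'E'
from h import *
p,r=tool();d=p-np.array([.6165,-.1138,0]);print(np.hypot(*d[:2]),np.degrees(np.arctan2(d[1],d[0]))%360,np.degrees(yaw()))
E
```

```text
time_s: 14.02
eef_pos: [0.4941, -0.0955, 0.0923]
eef_rot: [0.997, -0.078, 0.003, 0.002]
force: [1.2, -3.0, -0.1]
gripper_width: 0.314
grasp_force: 1.5
time_s: 14.4
eef_pos: [0.4929, -0.0916, 0.0897]
eef_rot: [0.997, -0.076, 0.0, -0.0]
force: [-0.9, -0.5, 0.1]
gripper_width: 0.314
grasp_force: 0.2
0.1255555744040806 169.79886829856906 -8.699717557053424
```

```bash
python3 -m pendant '[[0,1.5,0,0,0,0],[0,0,-30,0,0,0],[0,0,-50,0,0,0],[0,0,-60,0,0,0],[0,-40,-20,0,0,0],[0,-40,0,0,0,0],[0,0,0,0,0,0],[0,0,0,0,0,0]]' 18
python3 - <<'E'
from h import *
a=cam("wrist"); pickle.dump(a,open("w6.pkl","wb"));print(tool()[0])
m,ce,st=blob(a,(0,150,100),(6,255,255),proj(a,(.493,-.095,.124)),30);h=onz(a,ce,.124);d=h-np.array([.6165,-.1138,.124]);print("handle",ce,st,h,np.hypot(*d[:2]),"lever",np.radians(270)-(np.arctan2(d[1],d[0])%(2*np.pi))-.149)
E
python3 -m pendant '[[0,-40,0,0,0,0],[0,-30,0,0,0,0],[0,0,0,0,0,0],[0,0,0,0,0,0]]'
python3 - <<'E'
from h import *
a=cam("wrist"); pickle.dump(a,open("w7.pkl","wb"));print(tool()[0])
cv2.imwrite("pics/w7.png",cv2.resize(a["image"][0:240,60:460],(800,480))[:,:,::-1])
E
```

```text
time_s: 15.4
eef_pos: [0.5042, -0.014, 0.2487]
eef_rot: [0.997, -0.076, -0.001, -0.0]
force: [-0.2, 0.5, 0.8]
gripper_width: 0.215
grasp_force: 0.0
[ 0.50424648 -0.01428325  0.24866219]
handle [399.31557377 183.99590164] [391 176  18  17 244] [ 0.49384669 -0.09458607  0.124     ] 0.12414914083585028 lever 1.577185843601264
time_s: 15.95
eef_pos: [0.5151, 0.0544, 0.249]
eef_rot: [0.997, -0.076, -0.0, 0.0]
force: [0.1, 0.9, 0.4]
gripper_width: 0.213
grasp_force: 0.0
[0.51510352 0.05432977 0.24904276]
```

View pics/w7.png

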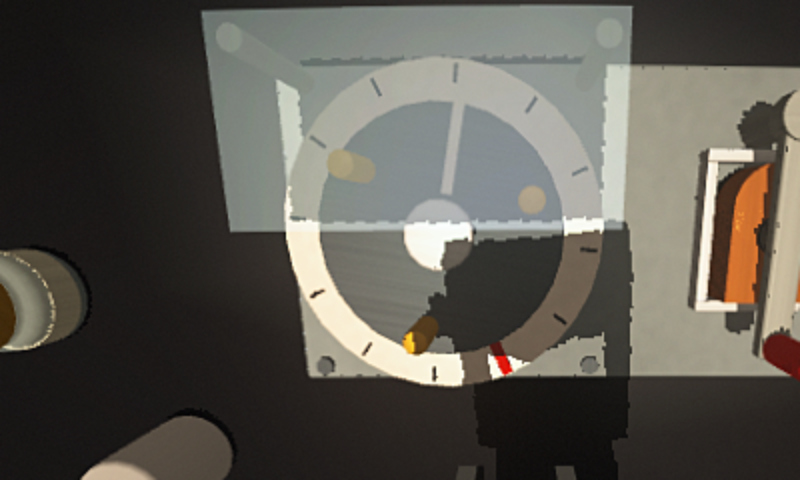

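The lever is shut across the block (measured 1.58 rad). In the crop the hub is at (438,235) and the pointer runs from (447,193) to (459,102). Pegs are at (341,163) and (533,200) under the guard and (411,344) in the open, and the red mark is at (501,357).

```bash
cat > wh.py <<'E'
from h import *
from scipy.optimize import least_squares
a=pickle.load(open("w7.pkl","rb"));w3=pickle.load(open("w3.pkl","rb"));w4=pickle.load(open("w4.pkl","rb"))
m,pa,st=blob(a,(15,140,120),(32,255,255),(265,171),10);print("pegA px",pa)
f=lambda x,y:(x/2+60,y/2)
P=np.array([onz(a,u,.102)[:2] for u in(pa,f(341,163),f(533,200))])
s=least_squares(lambda q:np.hypot(*(P-q[:2]).T)-.055,[.58,.08]);ax=s.x;print("axis pegs",ax,s.fun)
print("axis hub",onz(a,f(438,235),.068),tri(a,f(438,235),w3,(146.5,96.5)))
ang=lambda p,c:np.arctan2(p[1]-c[1],p[0]-c[0])
for c in(ax,onz(a,f(438,235),.068)[:2]):
    print("peg angles",np.degrees([ang(p,c) for p in P]).round(1))
    t,b=onz(a,f(459,102),.056),onz(a,f(447,193),.056);print("pointer",np.degrees([ang(t,c),ang(b,c),np.arctan2(*(t-b)[[1,0]])]).round(1))
    for cc in(a,w3,w4):
        m,ce,st=blob(cc,(0,150,100),(6,255,255),proj(cc,(.5028,.0655,.042)),10);p=onz(cc,ce,.042);print("mark",p,np.hypot(*(p[:2]-c)),np.degrees(ang(p,c))%360)
E
python3 wh.py
```

```text
pegA px [264.46296296 171.03703704]
axis pegs [0.58419084 0.08719603] [-7.33692288e-05 -7.04552893e-05 -7.55190955e-05]
axis hub [0.58455224 0.08736308 0.068     ] (array([0.58415831, 0.08773436, 0.06614889]), np.float64(0.0007583321776322818))
peg angles [157.2  40.5 -79.2]
pointer [-18.7 -19.1 -18.5]
mark [0.49929254 0.06481919 0.042     ] 0.08779774552534733 194.7657655358494
mark [0.50279206 0.0653936  0.042     ] 0.08426807074492097 194.99454243393842
mark [0.50289257 0.06542517 0.042     ] 0.08416282029921532 194.9914858891702
peg angles [157.5  40.6 -79.7]
pointer [-18.9 -19.8 -18.5]
mark [0.49929254 0.06481919 0.042     ] 0.08818981025990454 194.81086860292345
mark [0.50279206 0.0653936  0.042     ] 0.08466040942189415 195.04046602900354
mark [0.50289257 0.06542517 0.042     ] 0.0845551554063369 195.0374808312308
```

```bash
python3 -m pendant '[[0,0,0,0,0,-0.174],[0,0,0,0,0,-0.174],[0,0,0,0,0,-0.174],[0,0,0,0,0,-0.174],[0,0,0,0,0,-0.174],[0,0,0,0,0,-0.174],[0,0,0,0,0,-0.174],[0,0,0,0,0,-0.174]]' >/dev/null && python3 -m pendant '[[0,0,0,0,0,-0.174],[0,0,0,0,0,-0.174],[0,0,0,0,0,-0.174],[0,0,0,0,0,-0.174],[0,0,0,0,0,-0.174],[0,0,0,0,0,-0.174],[0,0,0,0,0,-0.174],[0,0,0,0,0,-0.174]]' && python3 -m pendant '[[0,0,0,0,0,-0.174],[0,0,0,0,0,0],[0,0,0,0,0,0]]'
cat >> h.py <<'E'
AX=np.array([.5843,.0876])
def peg(deg,z,r=.055,**k): t=np.radians(deg); go((AX[0]+r*np.cos(t),AX[1]+r*np.sin(t),z),t)
def where():
    p,_=tool();d=p[:2]-AX;print("tcp r",np.hypot(*d).round(4),"ang",(np.degrees(np.arctan2(d[1],d[0]))%360).round(2),"yaw",(np.degrees(yaw())%360).round(2),"z",p[2].round(4))
E
python3 - <<'E'
from h import *
peg(160.8,.074); print(bot.get_obs()["q"][5])
E
```

```text
time_s: 18.0
eef_pos: [0.5151, 0.0542, 0.2493]
eef_rot: [0.25, 0.968, -0.0, -0.0]
force: [0.4, 0.2, -0.1]
gripper_width: 0.209
grasp_force: 0.0
time_s: 18.38
eef_pos: [0.5152, 0.0549, 0.2493]
eef_rot: [0.169, 0.986, -0.0, 0.0]
force: [0.1, 0.4, -0.7]
gripper_width: 0.21
grasp_force: 0.0
shift [  0.7  53.6 175.3] then turn [-0.0001  0.     -0.0042] | shift if turned first [  0.5  53.6 175.3]
-1.3213695146910542
```

```bash
python3 -m pendant '[[0.7,27,20,0,0,0],[0,26.6,20,0,0,-0.004],[0,0,45,0,0,0],[0,0,45,0,0,0],[0,0,0,0,0,0],[0,0,0,0,0,0]]' 24
python3 - <<'E'
from h import *
peg(160.8,.074)
E
```

```text
time_s: 19.12
eef_pos: [0.5334, 0.1062, 0.1211]
eef_rot: [0.166, 0.986, 0.0, 0.001]
force: [1.2, 0.5, 0.5]
gripper_width: 0.285
grasp_force: 0.0
shift [ 0.9 -0.8 47. ] then turn [0.0008 0.0022 0.0023] | shift if turned first [ 0.8 -0.8 47.1]
```

```bash
python3 -m pendant '[[0.8,-0.8,15,0,0,0],[0,0,15,0,0,0],[0,0,12,0,0,0],[0,0,4,0,0,0],[0,0,0,0,0,0]]' && python3 -m pendant '[[0,0,0,0,0,0],[-0.65,-8.45,0,0,0,-0.1543],[-0.65,-8.45,0,0,0,-0.1543],[-0.65,-8.45,0,0,0,-0.1543],[-0.65,-8.45,0,0,0,-0.1543],[0,0,0,0,0,0]]' 18; python3 -c "
from h import *
where()"
```

```text
time_s: 19.75
eef_pos: [0.5309, 0.1058, 0.0728]
eef_rot: [0.165, 0.986, -0.0, -0.0]
force: [-0.9, -0.2, 0.4]
gripper_width: 0.286
grasp_force: 0.0
time_s: 20.5
eef_pos: [0.531, 0.0728, 0.0739]
eef_rot: [-0.141, 0.99, 0.0, 0.001]
force: [0.5, 1.9, 0.2]
gripper_width: 0.211
grasp_force: 1.1
tcp r 0.0553 ang 195.51 yaw 196.21 z 0.0739
```

```bash
python3 -m pendant '[[-0.7,-8.6,0,0,0,-0.157],[-0.7,-8.6,0,0,0,-0.157],[-0.7,-8.6,0,0,0,-0.157],[-0.7,-8.6,0,0,0,-0.157],[0,0,0,0,0,0],[0,0,0,0,0,0]]'; python3 -c "
from h import *
where()"
```

```text
time_s: 21.25
eef_pos: [0.5494, 0.0445, 0.0735]
eef_rot: [-0.44, 0.898, -0.0, -0.0]
force: [-1.4, 1.0, 0.9]
gripper_width: 0.211
grasp_force: 0.9
tcp r 0.0554 ang 231.01 yaw 232.17 z 0.0735
```

```bash
python3 -m pendant '[[0,1.5,0,0,0,0],[0,0,-30,0,0,0],[0,0,-50,0,0,0],[0,0,-50,0,0,0],[0,0,0,0,0,0.1775],[0,0,0,0,0,0.1775],[0,0,0,0,0,0.1775],[0,0,0,0,0,0.1775]]' >/dev/null && python3 -m pendant '[[0,0,0,0,0,0.1775],[0,0,0,0,0,0.1775],[0,0,0,0,0,0.1775],[0,0,0,0,0,0.1775],[0,0,0,0,0,0.1775],[0,0,0,0,0,0.1775],[0,0,0,0,0,0.1775],[0,0,0,0,0,0.1775]]' 23
python3 - <<'E'
from h import *
t=cam("top");a=cam("wrist");pickle.dump((t,a),open("w8.pkl","wb"))
where()
for c in(a,t):
  for g in (109.5,229):
    q=np.r_[AX+.055*np.array([np.cos(np.radians(g)),np.sin(np.radians(g))]),.102]
    h=cv2.cvtColor(c["image"],cv2.COLOR_RGB2HSV);m=cv2.inRange(h,(15,120,90),(32,255,255));n,l,st,ce=cv2.connectedComponentsWithStats(m)
    for i in range(1,n):
        if st[i,4]>=5 and np.hypot(*(ce[i]-proj(c,q)))<25:
            p=onz(c,ce[i],.102)[:2]-AX;print(g,proj(c,q).round(1),ce[i].round(1),st[i,4],"r",np.hypot(*p).round(4),"ang",np.degrees(np.arctan2(p[1],p[0])).round(1)%360)
peg(109.5,.12)
E
```

```text
time_s: 23.25
eef_pos: [0.5486, 0.0451, 0.2033]
eef_rot: [0.574, 0.819, -0.0, 0.001]
force: [-0.1, 0.6, -0.1]
gripper_width: 0.267
grasp_force: 0.0
tcp r 0.0555 ang 229.87 yaw 110.24 z 0.2033
109.5 [376.2  98.7] [376.8  98.1] 243 r 0.0555 ang 109.0
229 [318.1 192.9] [318.2 191.3] 140 r 0.0542 ang 227.6
shift [82.5 48.9 83.3] then turn [0.0006 0.0008 0.013 ] | shift if turned first [83.  47.8 83.3]
```

```bash
python3 -m pendant '[[41,24,0,0,0,0],[41,23.5,0,0,0,0],[0,0,45,0,0,0],[0,0,38,0,0,0],[0,0,0,0,0,0],[0,0,0,0,0,0]]'; python3 -c "
from h import *
where();peg(111,.074)"
```

```text
time_s: 24.1
eef_pos: [0.5656, 0.1387, 0.1219]
eef_rot: [0.571, 0.821, 0.001, 0.001]
force: [-0.3, -0.7, 0.4]
gripper_width: 0.272
grasp_force: 0.0
tcp r 0.0544 ang 110.12 yaw 110.34 z 0.1219
shift [ 0.6 -1.  47.8] then turn [ 0.0022  0.0008 -0.0115] | shift if turned first [ 0.6 -0.8 47.9]
```

```bash
python3 -m pendant '[[0.6,-0.8,15,0,0,0],[0,0,15,0,0,0],[0,0,12,0,0,0],[0,0,5,0,0,-0.01],[0,0,0,0,0,0]]' && python3 -m pendant '[[0,0,0,0,0,0],[-0.71,-8.82,0,0,0,-0.161],[-0.71,-8.82,0,0,0,-0.161],[-0.71,-8.82,0,0,0,-0.161],[-0.71,-8.82,0,0,0,-0.161],[-0.71,-8.82,0,0,0,-0.161],[-0.71,-8.82,0,0,0,-0.161],[-0.71,-8.82,0,0,0,-0.161]]' 18; python3 -c "
from h import *
where()"
```

```text
time_s: 24.72
eef_pos: [0.5637, 0.1391, 0.0728]
eef_rot: [0.567, 0.823, 0.0, -0.0]
force: [1.7, 0.7, -1.6]
gripper_width: 0.27
grasp_force: 1.1
time_s: 25.72
eef_pos: [0.5292, 0.0928, 0.0742]
eef_rot: [0.038, 0.999, 0.001, 0.001]
force: [2.8, 4.9, -0.4]
gripper_width: 0.213
grasp_force: 2.5
tcp r 0.0553 ang 174.59 yaw 175.7 z 0.0742
```

```bash
python3 -m pendant '[[-0.71,-8.82,0,0,0,-0.161],[-0.71,-8.82,0,0,0,-0.161],[-0.71,-8.82,0,0,0,-0.161],[-0.71,-8.82,0,0,0,-0.161],[-0.71,-8.82,0,0,0,-0.161],[-0.71,-8.82,0,0,0,-0.161],[0,0,0,0,0,0],[0,0,0,0,0,0]]' ; python3 -c "
from h import *
where()"; python3 -m pendant '[[0,1.5,0,0,0,0],[0,0,-30,0,0,0],[0,0,-50,0,0,0],[0,0,-50,0,0,0],[0,0,0,0,0,0.1775],[0,0,0,0,0,0.1775],[0,0,0,0,0,0.1775],[0,0,0,0,0,0.1775]]' >/dev/null && python3 -m pendant '[[0,0,0,0,0,0.1775],[0,0,0,0,0,0.1775],[0,0,0,0,0,0.1775],[0,0,0,0,0,0.1775],[0,0,0,0,0,0.1775],[0,0,0,0,0,0.1775],[0,0,0,0,0,0.1775],[0,0,0,0,0,0]]' 23
cat > pg.py <<'E'
from h import *
a=cam("wrist");pickle.dump(a,open("w9.pkl","wb"))
where()
h=cv2.cvtColor(a["image"],cv2.COLOR_RGB2HSV);m=cv2.inRange(h,(15,120,90),(32,255,255));n,l,st,ce=cv2.connectedComponentsWithStats(m)
for i in range(1,n):
    p=onz(a,ce[i],.102)[:2]-AX
    if st[i,4]>=20 and abs(np.hypot(*p)-.055)<.01: print(ce[i].round(1),st[i,4],"r",np.hypot(*p).round(4),"ang",np.degrees(np.arctan2(p[1],p[0])).round(1)%360)
E
python3 pg.py
```

```text
time_s: 26.72
eef_pos: [0.5475, 0.0452, 0.0732]
eef_rot: [-0.428, 0.904, 0.0, -0.001]
force: [-2.6, 1.2, 2.1]
gripper_width: 0.212
grasp_force: 1.3
tcp r 0.0561 ang 229.06 yaw 230.68 z 0.0732
time_s: 28.72
eef_pos: [0.5473, 0.0457, 0.2033]
eef_rot: [0.508, 0.862, -0.0, 0.0]
force: [-0.4, -0.6, 0.3]
gripper_width: 0.272
grasp_force: 0.0
tcp r 0.0559 ang 228.45 yaw 119.06 z 0.2033
[393.9 111.2] 250 r 0.0556 ang 107.6
[319.  190.9] 140 r 0.0542 ang 225.7
```

```bash
python3 -c "
from h import *
t=np.radians(108.5);go((AX[0]+.055*np.cos(t),AX[1]+.055*np.sin(t),.12),np.radians(117))"
```

```text
shift [72.7 62.8 83.2] then turn [0.0001 0.0006 0.036 ] | shift if turned first [74.8 60.1 83.3]
```

```bash
python3 -m pendant '[[36.4,31.4,0,0,0,0],[36.3,31.4,0,0,0,0],[0,0,45,0,0,0.036],[0,0,38,0,0,0],[0,0,0,0,0,0],[0,0,0,0,0,0]]' 21; python3 -c "
from h import *
where()
t=np.radians(108.5);go((AX[0]+.055*np.cos(t),AX[1]+.055*np.sin(t),.074),np.radians(117))"
```

```text
time_s: 29.52
eef_pos: [0.5681, 0.1399, 0.1219]
eef_rot: [0.523, 0.852, 0.001, 0.001]
force: [-0.0, -0.1, 0.1]
gripper_width: 0.248
grasp_force: 0.0
tcp r 0.0547 ang 107.23 yaw 116.9 z 0.1219
shift [ 0.5 -1.3 47.9] then turn [ 0.0021  0.001  -0.0017] | shift if turned first [ 0.4 -1.2 47.9]
```

```bash
python3 -m pendant '[[0.5,-1.2,15,0,0,0],[0,0,15,0,0,0],[0,0,12,0,0,0],[0,0,5,0,0,0],[0,0,0,0,0,0]]' && python3 -m pendant '[[0,0,0,0,0,0],[0.6,-6.85,0,0,0,0],[-0.3,-6.9,0,0,0,0],[-1.1,-6.8,0,0,0,0],[0,0,0,0,0,0],[0,0,0,0,0,0]]' 18
cat > pt.py <<'E'
from h import *
import sys
where()
a=cam("wrist");pickle.dump(a,open("wp.pkl","wb"))
M=np.r_[.5028,.0654,.042]; mk=blob(a,(0,150,100),(6,255,255),proj(a,M),10);p=onz(a,mk[1],.042)[:2]-AX;print("mark",np.hypot(*p),np.degrees(np.arctan2(p[1],p[0]))%360,mk[2])
g=cv2.cvtColor(a["image"],cv2.COLOR_RGB2HSV)
L=[]
for th in np.arange(140,230,.5):
    v=[];
    for r in np.arange(.03,.070,.004):
        u=np.round(proj(a,np.r_[AX+r*np.array([np.cos(np.radians(th)),np.sin(np.radians(th))]),.056])).astype(int)
        v.append(g[u[1],u[0],2] if 0<=u[0]<640 and 0<=u[1]<400 else 0)
    L.append((th,np.round(np.mean(v),0),int(np.median(v))))
b=sorted(L,key=lambda q:-q[2])[:10];print([(float(x[0]),x[1],x[2]) for x in b])
E
python3 pt.py
python3 - <<'E'
from h import *
a=pickle.load(open("wp.pkl","rb"));print(proj(a,np.r_[AX,.056]),proj(a,(.5028,.0654,.042)))
E
```

```text
time_s: 30.15
eef_pos: [0.5661, 0.14, 0.0728]
eef_rot: [0.524, 0.852, 0.0, 0.0]
force: [4.0, 1.5, -3.5]
gripper_width: 0.241
grasp_force: 2.3
time_s: 30.9
eef_pos: [0.5476, 0.1298, 0.0735]
eef_rot: [0.523, 0.852, -0.0, -0.0]
force: [0.7, 0.6, 0.5]
gripper_width: 0.21
grasp_force: 0.7
tcp r 0.0559 ang 130.96 yaw 116.87 z 0.0735
mark 0.08543178664634658 194.01067226556586 [208 264  31  12 230]
[(145.5, np.float64(125.0), 148), (142.0, np.float64(121.0), 102), (142.5, np.float64(122.0), 102), (145.0, np.float64(123.0), 102), (140.5, np.float64(127.0), 94), (143.5, np.float64(121.0), 92), (140.0, np.float64(128.0), 91), (143.0, np.float64(116.0), 91), (141.0, np.float64(127.0), 90), (144.0, np.float64(118.0), 90)]
[338.12312911 305.52238143] [222.74690579 272.44712941]
```

```bash
python3 -m pendant '[[0,1,0,0,0,0],[0,0,-30,0,0,0],[0,0,-50,0,0,0],[0,0,-60,0,0,0],[40,0,0,0,0,0],[0,0,0,0,0,0],[0,0,0,0,0,0]]'; python3 pt.py; python3 pg.py
python3 - <<'E'
from h import *
a=pickle.load(open("wp.pkl","rb"));t=cam("top")
print(proj(a,np.r_[AX,.056]),proj(a,(.5028,.0654,.042)))
o=np.zeros((600,800,3),np.uint8);o[:400,:640]=a["image"];k=t["image"][180:250,250:350];o[400:600,:286]=cv2.resize(k,(286,200))
cv2.imwrite("pics/final.png",o[:,:,::-1])
E
```

```text
time_s: 31.82
eef_pos: [0.53, 0.1655, 0.2123]
eef_rot: [0.523, 0.852, -0.001, -0.001]
force: [-0.6, 0.3, -0.5]
gripper_width: 0.21
grasp_force: 0.0
tcp r 0.0949 ang 124.85 yaw 116.88 z 0.2123
mark 0.08443664272058403 194.6308614228584 [254 232  18   8  92]
[(186.0, np.float64(97.0), 94), (186.5, np.float64(97.0), 94), (188.0, np.float64(101.0), 90), (184.5, np.float64(75.0), 86), (187.0, np.float64(94.0), 79), (187.5, np.float64(98.0), 79), (140.0, np.float64(66.0), 76), (191.5, np.float64(120.0), 72), (192.0, np.float64(116.0), 72), (192.5, np.float64(116.0), 72)]
tcp r 0.0945 ang 124.8 yaw 116.82 z 0.2122
[318.  229.6] 120 r 0.0557 ang 130.9
[297.6 307.5] 41 r 0.0534 ang 254.6
[329.19825    254.54982347] [262.05288152 236.4397029 ]
```

```bash
cat > pol.py <<'E'
from h import *
a=pickle.load(open("wp.pkl","rb"));g=cv2.cvtColor(a["image"],cv2.COLOR_RGB2GRAY)
for r in(.030,.038,.046,.054,.060,.066,.070):
    print(r,[int(cv2.getRectSubPix(g,(1,1),tuple(float(x) for x in proj(a,np.r_[AX+r*np.array([np.cos(np.radians(th)),np.sin(np.radians(th))]),.056])))[0,0]) for th in range(176,206,1)])
E
python3 pol.py
```

```text
0.03 [39, 38, 36, 35, 38, 50, 66, 74, 72, 104, 160, 224, 235, 238, 238, 235, 234, 235, 238, 241, 229, 213, 187, 140, 96, 83, 84, 85, 87, 89]
0.038 [37, 33, 29, 24, 22, 22, 21, 22, 24, 25, 25, 26, 26, 26, 26, 25, 24, 24, 24, 25, 25, 25, 25, 26, 26, 26, 25, 25, 25, 25]
0.046 [68, 68, 67, 64, 64, 64, 64, 64, 64, 64, 65, 66, 66, 66, 65, 65, 65, 66, 65, 65, 66, 65, 65, 65, 65, 64, 65, 65, 66, 65]
0.054 [66, 66, 66, 66, 61, 57, 61, 80, 82, 88, 90, 66, 45, 25, 20, 24, 28, 29, 28, 24, 21, 26, 27, 28, 35, 39, 41, 44, 44, 45]
0.06 [39, 40, 40, 40, 38, 35, 59, 102, 99, 97, 97, 94, 68, 88, 65, 24, 22, 24, 27, 27, 26, 26, 26, 27, 28, 27, 29, 28, 26, 27]
0.066 [38, 39, 40, 39, 39, 39, 37, 37, 57, 95, 93, 89, 77, 118, 241, 237, 237, 246, 194, 108, 50, 34, 29, 28, 28, 26, 25, 28, 24, 24]
0.07 [37, 34, 31, 35, 27, 31, 47, 31, 86, 77, 70, 84, 64, 91, 229, 239, 233, 238, 221, 114, 91, 109, 112, 108, 110, 99, 106, 58, 86, 100]
```

```bash
python3 -m pendant '[[-45,0,-10,0,0,0],[-45,0,-10,0,0,0],[-30,0,0,0,0,0],[0,0,0,0,0,0],[0,0,0,0,0,0]]'; python3 pt.py; python3 pol.py
python3 - <<'E'
from h import *
a=pickle.load(open("wp.pkl","rb"))
u=np.round(proj(a,np.r_[AX,.056])).astype(int);print(u);x0,y0=max(0,u[0]-100),max(0,u[1]-75)
print(x0,y0);cv2.imwrite("pics/final.png",cv2.resize(a["image"][y0:y0+150,x0:x0+200],(800,600))[:,:,::-1])
E
```

```text
time_s: 32.6
eef_pos: [0.5843, 0.059, 0.2326]
eef_rot: [0.524, 0.852, -0.0, -0.001]
force: [0.6, 0.3, -0.2]
gripper_width: 0.21
grasp_force: 0.0
tcp r 0.0286 ang 270.09 yaw 116.82 z 0.2326
mark 0.25175763947108626 243.72613013508487 [178 258   7   8  12]
[(148.0, np.float64(126.0), 131), (140.0, np.float64(130.0), 130), (140.5, np.float64(129.0), 130), (151.5, np.float64(124.0), 130), (142.0, np.float64(129.0), 129), (142.5, np.float64(128.0), 129), (152.0, np.float64(128.0), 129), (157.5, np.float64(126.0), 129), (141.0, np.float64(129.0), 128), (141.5, np.float64(129.0), 128)]
0.03 [47, 47, 48, 47, 46, 45, 44, 44, 46, 62, 84, 97, 98, 99, 98, 97, 96, 94, 93, 95, 106, 125, 135, 125, 118, 114, 112, 112, 113, 113]
0.038 [49, 49, 48, 48, 48, 48, 48, 46, 44, 45, 55, 80, 87, 89, 165, 252, 253, 253, 253, 233, 190, 147, 107, 110, 112, 113, 114, 115, 115, 114]
0.046 [47, 47, 46, 45, 47, 47, 46, 45, 45, 45, 40, 55, 90, 98, 99, 97, 97, 99, 96, 69, 50, 40, 40, 41, 42, 43, 43, 42, 42, 41]
0.054 [48, 48, 47, 47, 47, 47, 47, 45, 47, 47, 44, 40, 72, 93, 98, 97, 98, 101, 83, 56, 43, 42, 43, 43, 43, 43, 44, 43, 42, 42]
0.06 [47, 47, 46, 47, 47, 46, 46, 46, 46, 46, 44, 44, 49, 87, 98, 98, 98, 100, 85, 55, 42, 43, 43, 44, 44, 43, 43, 43, 43, 42]
0.066 [46, 47, 45, 46, 46, 45, 44, 44, 44, 44, 43, 42, 48, 81, 97, 95, 94, 94, 72, 44, 40, 42, 42, 41, 42, 43, 43, 41, 42, 41]
0.07 [46, 43, 42, 42, 44, 43, 45, 48, 42, 47, 47, 40, 41, 70, 93, 96, 98, 99, 73, 45, 44, 46, 46, 48, 46, 44, 45, 41, 41, 43]
[329 153]
229 78
```

View pics/final.png

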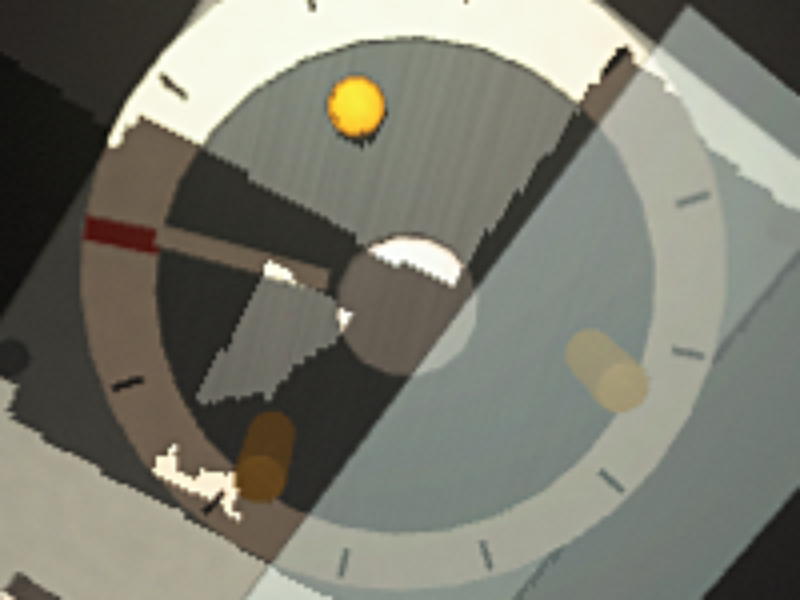

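The crop shows a clear view of the wheel. The pointer runs from (325,278) to its tip at (162,238), and the red mark's inner end is at (157,241), so they nearly meet. Next I'll measure the remaining angle.

```bash
cat > ma.py <<'E'
from h import *
a=pickle.load(open("wp.pkl","rb"));P=lambda x:(np.hypot(*x)*1e3,np.degrees(np.arctan2(x[1],x[0]))%360)
h=cv2.cvtColor(a["image"],cv2.COLOR_RGB2HSV);m=cv2.inRange(h,(0,150,45),(8,255,255))|cv2.inRange(h,(172,150,45),(180,255,255))
n,l,st,ce=cv2.connectedComponentsWithStats(m);i=min(range(1,n),key=lambda i:np.hypot(*(ce[i]-proj(a,(.5028,.0654,.042))))+(st[i,4]<10)*99);print(ce[i],st[i])
ct=np.argwhere(l==i)[:,::-1]
for z in(.040,.042,.044): print(z,P(onz(a,ce[i],z)[:2]-AX))
q=np.array([P(onz(a,u,.042)[:2]-AX) for u in ct]);print("mark r",q[:,0].min(),q[:,0].max(),"inner angle",q[q[:,0]<80,1].mean())
g=cv2.cvtColor(a["image"],cv2.COLOR_RGB2GRAY).astype(np.float32)
th=np.arange(176,206,.25)
for r in(.056,.060,.064,.068,.071):
    v=np.array([cv2.getRectSubPix(g,(1,1),tuple(float(x) for x in proj(a,np.r_[AX+r*np.array([np.cos(np.radians(t)),np.sin(np.radians(t))]),.056])))[0,0] for t in th]);k=v>70;print(r,th[k].min(),th[k].max(),th[k].mean())
E
python3 ma.py; python3 pg.py
```

```text
[258.70408163 136.31632653] [250 132  19   9  98]
0.04 (np.float64(85.16118269983875), np.float64(195.02078495938488))
0.042 (np.float64(84.79472599173238), np.float64(194.82759529629624))
0.044 (np.float64(84.42924167753914), np.float64(194.63273081084088))
mark r 73.40205129778681 95.08227728230861 inner angle 194.8920794478748
0.056 188.5 194.5 191.5
0.06 188.75 194.25 191.5
0.064 188.75 194.0 191.375
0.068 189.0 194.0 191.5
0.071 182.75 205.75 194.1031746031746
tcp r 0.0279 ang 269.9 yaw 116.9 z 0.2329
[317.5 104.8] 169 r 0.055 ang 131.1
[293.4 197.4] 114 r 0.0539 ang 251.6
```

```bash
python3 -c "
from h import *
t=np.radians(132);go((AX[0]+.0555*np.cos(t),AX[1]+.0555*np.sin(t),.12),np.radians(117))"
```

```text
shift [ 78.4  -1.7 112.9] then turn [-0.0008 -0.0007 -0.0017] | shift if turned first [ 78.4  -1.7 112.9]
```

```bash
python3 -m pendant '[[40,-1,10,0,0,0],[38.4,-0.7,30,0,0,0],[0,0,40,0,0,0],[0,0,32.9,0,0,0],[0,0,0,0,0,0],[0,0,0,0,0,0]]' 24; python3 -c "
from h import *
where()
t=np.radians(132);go((AX[0]+.0555*np.cos(t),AX[1]+.0555*np.sin(t),.074),np.radians(117))"
```

```text
time_s: 33.45
eef_pos: [0.5486, 0.1286, 0.1219]
eef_rot: [0.523, 0.852, 0.001, 0.001]
force: [0.7, 0.4, -0.7]
gripper_width: 0.279
grasp_force: 0.0
tcp r 0.0544 ang 131.05 yaw 116.9 z 0.1219
shift [ 0.9 -1.2 47.9] then turn [ 0.0019  0.0008 -0.0018] | shift if turned first [ 0.9 -1.2 47.9]
```

```bash
python3 -m pendant '[[0.9,-0.6,15,0,0,0],[0,0,15,0,0,0],[0,0,12,0,0,0],[0,0,5,0,0,0],[0,0,0,0,0,0]]' && python3 -m pendant '[[0,0,0,0,0,0],[0,0,0,0,0,0],[0,0,0,0,0,0]]' 18; python3 -c "
from h import *
where()
t=np.radians(134.3);go((AX[0]+.0555*np.cos(t),AX[1]+.0555*np.sin(t),.074),np.radians(117))"
```

```text
time_s: 34.08
eef_pos: [0.5466, 0.1286, 0.0728]
eef_rot: [0.524, 0.852, -0.0, -0.0]
force: [-0.5, -0.6, -0.4]
gripper_width: 0.279
grasp_force: 0.0
time_s: 34.45
eef_pos: [0.5472, 0.1287, 0.0738]
eef_rot: [0.524, 0.852, 0.0, 0.0]
force: [-1.1, 0.3, -1.1]
gripper_width: 0.213
grasp_force: 0.0
tcp r 0.0554 ang 132.09 yaw 116.86 z 0.0738
shift [-0.5 -2.1 -0.2] then turn [ 0.0007  0.0003 -0.0025] | shift if turned first [-0.5 -2.1 -0.2]
```

```bash
python3 -m pendant '[[-0.3,-1.1,0,0,0,0],[-0.3,-1.1,0,0,0,0],[0,0,0,0,0,0],[0,0,0,0,0,0]]'; python3 -c "
from h import *
where()"; python3 -m pendant '[[0,1,0,0,0,0],[0,0,-30,0,0,0],[0,0,-50,0,0,0],[0,0,-50,0,0,0],[-40,0,-30,0,0,0],[-38,0,0,0,0,0],[0,0,0,0,0,0],[0,0,0,0,0,0]]'; python3 pt.py >/dev/null; python3 ma.py
```

```text
time_s: 34.95
eef_pos: [0.5457, 0.1276, 0.0738]
eef_rot: [0.524, 0.852, 0.001, 0.0]
force: [3.6, 4.4, -0.8]
gripper_width: 0.209
grasp_force: 2.2
tcp r 0.0555 ang 133.95 yaw 116.85 z 0.0738
time_s: 35.95
eef_pos: [0.5803, 0.0578, 0.2323]
eef_rot: [0.524, 0.852, -0.001, -0.001]
force: [-0.0, 0.4, -0.1]
gripper_width: 0.208
grasp_force: 0.0
[262.54455446 136.92079208] [254 133  19   9 101]
0.04 (np.float64(85.17269723283353), np.float64(194.96863915141813))
0.042 (np.float64(84.83008107061997), np.float64(194.77570388556086))
0.044 (np.float64(84.4884345987521), np.float64(194.58120605201108))
mark r 73.71222687635156 95.03853333436898 inner angle 194.5685641861163
0.056 192.25 198.25 195.25
0.06 192.25 198.0 195.125
0.064 192.5 197.75 195.125
0.068 192.75 197.75 195.25
0.071 176.0 205.75 193.26176470588234
```

Run:
```python
from h import *
t=cam("top")
for n,lo,hi,q in(("handle",(0,150,80),(8,255,255),(.4938,-.0946,.124)),("glue nozzle",(0,150,60),(8,255,255),(.458,.317,.18)),("jar lid",(18,120,80),(32,255,255),(.586,.383,.075))):
    try: m,ce,st=blob(t,lo,hi,proj(t,q),4);print(n,proj(t,q).round(1),ce.round(1),st[4])
    except Exception as e: print(n,e)
print(bot.job_done())
```

```text
handle [349.4 233.6] [348.7 235.2] 23
glue nozzle [202. 242.] [208.8 244.6] 57
jar lid [193.5 202.1] [193.5 201.7] 309
the job is handed in; nothing more can be done
None
```

I handed the job in at about 36 s: the heel block is seated flat in the pocket, the lever is shut (measured 1.58 rad), and the pointer stands about 0.5 mm from the red mark; no bystander was touched as far as I could tell, and the verdict was not shown.

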